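# Lid the food processor, then take out only the feed cap

### The job

Get the food processor ready for feeding in the rest of the nuts: pick up its lid with the small feed cap sitting in it, carry the two as one and lower them gently onto the bowl, the lid's tongue in the slot above the handle, until the lid lies flat on the rim. Then lift out the feed cap alone, leaving the lid seated, and finish while holding the cap up in the gripper, well clear above the lid. Leave the mug, the fruit bowl and the pepper mill alone.

Things in the scene. Friction and masses are not known exactly. Their poses are not given: they have to be found in the camera images.
- processor: Compact food processor, fixed, on the left or right (lid on the other side): round white motor base 164 mm across, 85 mm high, and a clear bowl 134 mm across, rim 190 mm above the counter. Grey handle at the bowl's side along its own +x (roughly world -y, within 30 degrees), out to 113 mm from the centre. Origin: centre of its underside, z up.
- bowl_mouth (a point): Centre of the bowl's open mouth, level with its rim (190 mm above the counter). Axes as the processor's: x towards the handle, z up. Mouth 126 mm in diameter inside, rim wall 4 mm. Inside are only low blades and nuts.
- slot (a point): Middle of the slot on top of the handle, level with the rim, 84 mm from the bowl's centre along x. The slot runs outwards along x, 28 mm wide between two upright cheeks 8 mm thick that rise 10 mm above the rim; its floor is 4 mm below the rim.
- lid: Grey round bowl lid, 138 mm across, about 0.16 kg, flat on the counter. Origin: centre of its underside, z up. Locating ring 120 mm across, z = 0 to 10 mm (enters the bowl, 3 mm play all round), tapering to 116 mm below z = 5; flat plate z = 10 to 15 mm, whose underside seats on the rim, origin then 10 mm below bowl_mouth. Its tongue points along +x (at first roughly world -y, within 35 degrees).
- collar (a point): On the lid's axis, 37 mm above the lid's origin: height to grip the feed collar across from above to carry the lid. The collar is a round upright tube in the lid's middle, 56 mm outside, 48 mm inside diameter, rising 30 mm from the plate's top to z = 45 mm above the lid's origin.
- tongue (a point): Middle of the tongue's outer part, 84 mm from the lid's centre along its +x, level with the plate's underside (10 mm above the lid's origin). Tongue 16 mm wide, 6 mm thick (1 mm of it below the plate's underside), out to 94 mm from the lid's centre. Seated, it lies in the handle's slot with 6 mm play on either side.
- cap: White feed cap, the small outer lid, about 0.06 kg: plug 42 mm across, z = 0 to 18 mm; flange 54 mm across, z = 18 to 22 mm; round knob 28 mm across, z = 22 to 48 mm. Origin: centre of the plug's underside, z up. It sits loose in the lid's collar (3 mm play), flange on the collar's top, origin 27 mm above the lid's origin; only its weight holds it there.
- cap_knob (a point): On the axis of the cap's knob, 44 mm above the cap's origin and 22 mm above its flange: the height to grip the knob from above (71 mm above the lid's origin while nested).
- mug: White mug, bystander, 82 mm across and 92 mm high, origin at the centre of its underside. It, the fruit bowl and the pepper mill stand in a row beyond the work, in any order.
- fruit_bowl: White bowl of strawberries, bystander, 136 mm across and about 80 mm high, origin at the centre of its underside.
- pepper_mill: Turned dark wooden pepper mill, bystander, 58 mm across and 155 mm high, origin at the centre of its underside.
There are look-alikes about, which are no part of the job. What is meant by the cap is not green, orange or red, and is the smaller of those in its own colour.

How it is judged:
By the outcome, as a careful person would: the job done as asked, in the order asked, and still so for the second after the job is handed in, while the arm keeps its last pose, push and grip.
It also fails if it takes over 46 s, if anything falls off the work surface, if the arm or the gripper's body presses on something with over 40 N, if the wrist force passes 120 N, or if a joint passes its speed limit or range.

### The arm

A 7-joint arm with a two-finger parallel gripper is mounted at the origin on the work surface. World frame = base frame: x ahead of the robot, y to its left, z up, the work surface at z = 0. Lengths are in m, angles in rad, forces in N, time in s.
With the tool pointing down it reaches from about 0.4 to 0.85 m from the base axis. Payload 10.4 kg.
Tool frame: the origin (TCP) lies at the very end of the fingers, on their centre line; the grasp point (between the pads) lies 19 mm behind it (r.pinch_z is the distance from the TCP to the grasp point, in m); z points along the fingers, y is the line along which they close (so a half turn about z gives the same grasp; the last joint's range is limited). The gripper opens to 87 mm and grips with 3 to 60 N. Pads are 19 mm wide; open, the fingers measure 117 mm over their backs; the gripper's body (75 mm by 190 mm) begins 51 mm behind the grasp point.
Start: joints at [1.083, 0.332, -0.065, 1.46, 0.022, 1.35, -0.088], TCP at [0.28, -0.559, 0.223] pointing down, gripper open.
Joint ranges: [-2.6, 2.6], [-0.5, 2.12], [-1.47, 1.34], [0.16, 2.42], [-1.27, 4.41], [0.06, 2.06], [-2.6, 2.6]. Speed limits (rad/s): [2.22, 2.22, 2.79, 2.79, 3.14, 3.14, 3.14].

### API

Orientations are given as a unit quaternion [x, y, z, w].
In Python, from bench import r, camera gives the robot as it stands. The module is installed in compiled form; this text tells all that it offers.
- The arm moves only by the shell command python3 -m pendant 'ROWS' [FORCE]. ROWS is JSON, a list of rows, each an object with "dp": the shift along the tool's x, y, z as a fraction of full scale, a list of three; "rotation": the turn, a rotation vector about the tool's x, y, z as a fraction of full scale, a list of three; "jaw": the opening, from 0 (shut) to 1 (fully open). A call has 1 to 8 rows; each row is the pose to reach, as a shift and turn from the pose commanded when the call began, along the tool's axes at that moment, turning the shorter way round; what a row does not reach only later rows make up. Full scale, the value 1, is 0.15 m for a shift and 2 pi rad for a turn. A row lasts 1/8 s, in which the tool goes at most 62.5 mm and 10.7 degrees, less where a joint would pass 70% of its speed; a pose out of reach is approached as far as the arm can. A call with a number of a shift or a turn outside -1 to 1 is refused whole. A call with a gripper value outside its range is refused whole. The fingers move at their own pace and stop on an object; FORCE is the grip in N (left out, the last holds). Time passes only in rows, so rows that repeat a pose let the fingers close. It gives the time, the measured TCP pose, the force, the opening and the grip force at its end, in the units of the state.
- r.read_state(): the state, without advancing time (a new reading comes with each control period).
- camera(name): name is "side" or "top"; returns a dict with "image" (400x640x3 uint8, red, green, blue), "z_map" (400x640 float32, m along the optical axis (not along the pixel's ray), 0 where there is no reading), "mtx" (3x3 intrinsics, pixels), "T" (4x4, takes a point from camera to world coordinates). Camera axes: x right, y down, z forward; pixel columns grow to the right and rows downward; lengths in m; the calibration is good to about 2 mm. A picture is of the moment at which its call begins.
- r.close_job(): hands the job in; it is judged then, once.
The state is a dict: "time": time; "joint_positions": joint angles; "joint_vel": joint speeds; "joint_torque": joint torques, N m; "ee_pos": TCP position; "eef_rot": TCP orientation; "ft_force": force on the tool from outside, world axes, zero at the start; "torque": the same for the moment, N m; "width": finger opening in m; "grip_force": force on a finger pad.
Only numpy, scipy, OpenCV 4.12 (cv2) and the standard library are available. Lean on these libraries where they do the work, as an engineer would, in place of code of your own. Each camera call takes 0.05 s, during which the arm holds its last target. There are 200 camera calls.

## Working session

There is one attempt and no reset: what is moved stays moved. The work goes in short steps, Python scripts to look and compute and a shell command to move; the robot and the scene stay as the last step left them, time stands still between calls to the robot, and variables do not carry over. Pictures are saved under pics/ and viewed, at most 10 in all, crops included, and the job is handed in when it is done.

```bash
mkdir -p pics; cat > h.py <<'E'
import numpy as np, cv2
from bench import r, camera
def shot(n,f=None):
    c=camera(n)
    if f: cv2.imwrite('pics/'+f,c['image'][:,:,::-1])
    return c
def cloud(c):
    h,w=c['z_map'].shape; u,v=np.meshgrid(np.arange(w),np.arange(h)); z=c['z_map']; K=c['mtx']
    P=np.stack([(u-K[0,2])*z/K[0,0],(v-K[1,2])*z/K[1,1],z],-1)
    return P@c['T'][:3,:3].T+c['T'][:3,3]
def plane(c,u,v,z):
    d=c['T'][:3,:3]@np.linalg.inv(c['mtx'])@[u,v,1]; o=c['T'][:3,3]
    return o+d*(z-o[2])/d[2]
def proj(c,p):
    q=c['mtx']@(c['T'][:3,:3].T@(np.array(p)-c['T'][:3,3])); return q[:2]/q[2]
E
python3 - <<'E'
from h import *
a=shot('top','top0.png'); b=shot('side','side0.png')
for c in(a,b): print(c['T'].round(3).tolist(),c['mtx'].round(1).tolist())
print(r.read_state(), r.pinch_z)
E
```

```text
[[-0.023, -0.992, 0.124, 0.409], [-1.0, 0.024, 0.002, 0.012], [-0.005, -0.124, -0.992, 1.291], [0.0, 0.0, 0.0, 1.0]] [[464.7, 0.0, 321.5], [0.0, 464.7, 196.3], [0.0, 0.0, 1.0]]
[[-0.917, -0.232, 0.325, 0.165], [-0.399, 0.51, -0.762, 0.941], [0.011, -0.828, -0.56, 0.813], [0.0, 0.0, 0.0, 1.0]] [[484.3, 0.0, 313.6], [0.0, 484.3, 198.7], [0.0, 0.0, 1.0]]
{'time': 0.1, 'joint_positions': array([ 1.08335172,  0.33279938, -0.06467865,  1.46086054,  0.02158916,
        1.34991501, -0.08851022]), 'joint_vel': array([-9.86428504e-05, -2.29969169e-03,  3.52781369e-04, -1.74291894e-03,
        1.01961747e-03, -4.53182501e-04, -1.72057298e-03]), 'joint_torque': array([ 1.86486563e-03, -6.24544859e+01,  2.49498646e-02, -3.90713131e+01,
       -6.14448264e-02,  3.66628706e-02,  1.57198078e-04]), 'ee_pos': array([ 0.28000688, -0.55837167,  0.22183772]), 'eef_rot': array([ 9.73112663e-01,  2.30328745e-01, -1.75216740e-04, -6.19427749e-04]), 'ft_force': array([-0.74334103, -0.38927127,  0.233241  ]), 'torque': array([ 0.02322355,  0.01550867, -0.0203198 ]), 'grip_force': 0.0, 'width': 0.08695145336215176} 0.0187
```

View pics/top0.png

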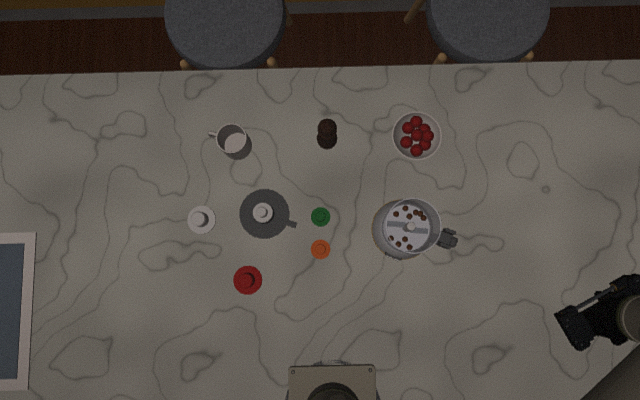

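View pics/side0.png

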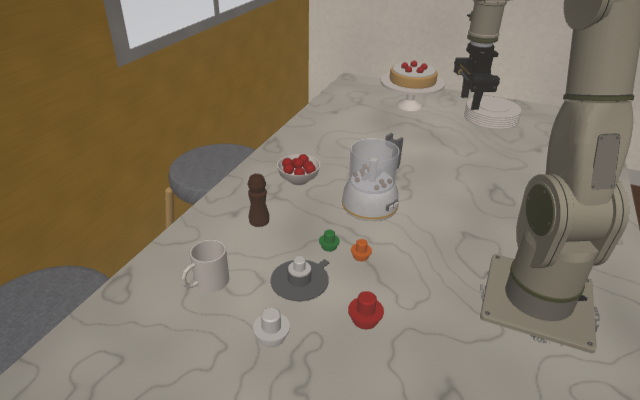

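The top view shows the lid with the nested white cap at (264,213), its tongue ending near (295,225). The bowl mouth is at (412,226) with the handle at (448,238). The larger white cap at (201,219) and the coloured ones are look-alikes.

```bash
python3 - <<'E'
from h import *
a=shot('top'); im=a['image'].astype(int); P=cloud(a); Z=P[...,2]
def fit(p):
    A=np.c_[2*p[:,:2],np.ones(len(p))]; s=np.linalg.lstsq(A,(p[:,:2]**2).sum(1),rcond=None)[0]
    return s[:2],np.sqrt(s[2]+s[:2]@s[:2])
print('floor',np.median(Z[300:330,150:250]))
# lid by colour: dark grey
g=im.mean(2); m=np.zeros(g.shape,np.uint8); m[180:245,230:302]=(g[180:245,230:302]<75)
n,l,st,ce=cv2.connectedComponentsWithStats(m); k=1+st[1:,4].argmax(); m=(l==k).astype(np.uint8); print(st[k])
ct=max(cv2.findContours(m,0,cv2.CHAIN_APPROX_NONE)[0],key=len)[:,0]
w=np.array([plane(a,u,v,.0145) for u,v in ct])
c,R=fit(w)
for _ in range(5):
    q=w[abs(np.hypot(*(w[:,:2]-c).T)-R)<.004]; c,R=fit(q)
d=np.hypot(*(w[:,:2]-c).T); t=w[d>.078]
print('lid',c,R,'tongue',np.degrees(np.arctan2(*(t[:,:2].mean(0)-c)[::-1])),d.max())
# same with filled mask centroid angle
ys,xs=np.nonzero(m); W=np.array([plane(a,u,v,.0145) for u,v in zip(xs,ys)]); D=np.hypot(*(W[:,:2]-c).T); T=W[D>.074]; print('ang2',np.degrees(np.arctan2(*(T[:,:2].mean(0)-c)[::-1])),len(T))
# cap knob
kb=(Z>.065)&(Z<.085); kb[:, :245]=0; kb[:,285:]=0; kb[:190]=0;kb[240:]=0
print('knob',kb.sum(),P[kb].mean(0))
# processor
s=np.s_[180:275,360:475]; p=P[s].reshape(-1,3)
print(np.histogram(p[:,2],np.arange(-.01,.25,.01)))
q=p[(p[:,2]>.192)&(p[:,2]<.21)]; print('cheek',len(q),q.mean(0),q.min(0),q.max(0))
q=p[(p[:,2]>.183)&(p[:,2]<.194)]; print('rim',len(q), fit(q) if len(q)>5 else '')
big=[cv2.resize(a['image'][y:y+100,x:x+125],None,fx=6,fy=6,interpolation=2)[:,:,::-1] for y,x in((175,360),)]
cv2.imwrite('pics/proc.png',np.clip(big[0]*1.0*1.5,0,255)); 
E
```

```text
floor 0.0005061984977235978
[ 240  189   57   50 1653]
lid [0.52506213 0.17459901] 0.06710770358351963 tongue -111.61707987567773 0.09399475118185684
ang2 -111.73120688697469 43
knob 90 [0.52410561 0.17419264 0.07435529]
(array([3044, 4103,   49,   46,   40,   53,  159,  160,  173,  530,  713,
        323,  161,  130,   94,   85,  124,  122,  152,  359,  216,   44,
          0,    0,    0]), array([-0.01,  0.  ,  0.01,  0.02,  0.03,  0.04,  0.05,  0.06,  0.07,
        0.08,  0.09,  0.1 ,  0.11,  0.12,  0.13,  0.14,  0.15,  0.16,
        0.17,  0.18,  0.19,  0.2 ,  0.21,  0.22,  0.23,  0.24]))
cheek 151 [ 0.45345922 -0.24178354  0.19688856] [ 0.40667392 -0.29666878  0.19200231] [ 0.53670588 -0.13408823  0.20510955]
rim 476 (array([ 0.46838203, -0.20760247]), np.float64(0.06739530032330797))[ WARN:0@1.163] global loadsave.cpp:1063 imwrite_ Unsupported depth image for selected encoder is fallbacked to CV_8U.
```

View pics/proc.png

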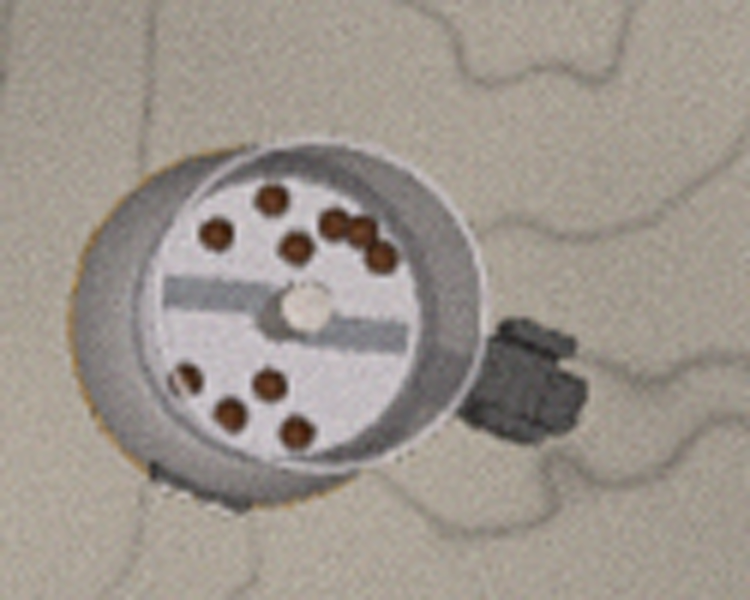

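The crop (×6, origin (360,175)) shows the bowl rim ellipse centred at about (313,305) and the two handle cheeks at about (540,340) and (500,425), so the handle points right and slightly down. I'll refine this with both views.

```bash
python3 - <<'E'
from h import *
from scipy.optimize import least_squares as LS
for n in('top','side'):
    c=shot(n); P=cloud(c).reshape(-1,3); col=c['image'].reshape(-1,3).mean(1)
    near=np.hypot(P[:,0]-.468,P[:,1]+.2076)
    q=P[(near<.073)&(near>.058)&(abs(P[:,2]-.19)<.005)]
    f=LS(lambda s:np.hypot(q[:,0]-s[0],q[:,1]-s[1])-s[2],[.468,-.208,.065],loss='soft_l1',f_scale=.001).x
    g=LS(lambda s:np.hypot(q[:,0]-s[0],q[:,1]-s[1])-.065,[.468,-.208],loss='soft_l1',f_scale=.001).x
    print(n,'rim',len(q),f,g,np.median(q[:,2]))
    R=np.hypot(P[:,0]-f[0],P[:,1]-f[1])
    h=(R>.071)&(R<.112)&(P[:,2]>.18)&(P[:,2]<.207)&(P[:,1]<-.2); p=P[h]
    a=np.degrees(np.arctan2(p[:,1]-f[1],p[:,0]-f[0])); print('handle',h.sum(),a.mean(),np.percentile(a,[2,50,98]))
    for lo in(180,184,188,192,196,200):
        k=(p[:,2]>lo/1e3)&(p[:,2]<=lo/1e3+.004); 
        if k.sum(): print(lo,k.sum(),a[k].mean().round(1),np.percentile(a[k],[5,95]).round(1))
    if n=='side':
        K=(abs(P[:,0]-.525)<.03)&(abs(P[:,1]-.1746)<.03)&(P[:,2]>.06)&(P[:,2]<.09);print('knob',P[K].mean(0),K.sum(),P[K].max(0))
    base=P[(P[:,2]>.02)&(P[:,2]<.07)&(near<.09)]
    if len(base)>20:
        f=LS(lambda s:np.hypot(base[:,0]-s[0],base[:,1]-s[1])-.082,[.468,-.208],loss='soft_l1',f_scale=.001).x;print('base',f,len(base))
q=r.read_state()['eef_rot']; from scipy.spatial.transform import Rotation as Ro; print(Ro.from_quat(q).as_matrix().round(4))
E
```

```text
top rim 300 [ 0.47112326 -0.20236424  0.06526885] [ 0.47116982 -0.20229912] 0.18970878381994893
handle 206 -112.74878950308472 [-128.83195213 -112.39584347  -97.74785341]
180 24 -112.5 [-127.9 -102.3]
184 66 -112.4 [-120.5 -103.2]
188 29 -113.3 [-127.8 -103.7]
192 7 -117.7 [-128.  -104.2]
196 40 -114.1 [-127.6  -97.8]
200 39 -110.3 [-126.8  -97.7]
base [ 0.47342859 -0.206396  ] 481
side rim 133 [ 0.4692539  -0.20471032  0.06671285] [ 0.46928689 -0.20474012] 0.18761842719573696
handle 85 -113.3596802783347 [-129.16920232 -111.55739757  -96.10040974]
180 18 -115.0 [-128.6  -99.7]
184 19 -109.9 [-126.2 -100.9]
188 15 -114.6 [-128.6  -97.9]
192 12 -117.3 [-127.7  -99.9]
196 21 -112.0 [-128.6  -97.4]
knob [0.52412106 0.18118176 0.0705774 ] 118 [0.53980382 0.19271445 0.07716327]
base [ 0.47356456 -0.20514722] 918
[[ 8.939e-01  4.482e-01 -3.000e-04]
 [ 4.482e-01 -8.939e-01  5.000e-04]
 [-0.000e+00 -6.000e-04 -1.000e+00]]
```

Lid at about (0.525, 0.175) with the tongue at -112°. Bowl at about (0.471, -0.203) with the handle at -113°. I can keep the present yaw. First I lift and travel over.

```bash
python3 -m pendant '[{"dp":[0,0,-0.35],"rotation":[0,0,0],"jaw":1},{"dp":[0,0,-0.7],"rotation":[0,0,0],"jaw":1},{"dp":[0.25,-0.25,-0.7],"rotation":[0,0,0],"jaw":1},{"dp":[0.5,-0.5,-0.7],"rotation":[0,0,0],"jaw":1},{"dp":[0.75,-0.75,-0.7],"rotation":[0,0,0],"jaw":1},{"dp":[1,-1,-0.7],"rotation":[0,0,0],"jaw":1}]' 30
python3 -m pendant '[{"dp":[0.25,-0.25,0],"rotation":[0,0,0],"jaw":1},{"dp":[0.5,-0.5,0],"rotation":[0,0,0],"jaw":1},{"dp":[0.75,-0.75,0],"rotation":[0,0,0],"jaw":1},{"dp":[1,-1,0],"rotation":[0,0,0],"jaw":1},{"dp":[1,-1,0],"rotation":[0,0,0],"jaw":1}]'
python3 -m pendant '[{"dp":[0.25,-0.25,0],"rotation":[0,0,0],"jaw":1},{"dp":[0.5,-0.5,0],"rotation":[0,0,0],"jaw":1},{"dp":[0.75,-0.75,0],"rotation":[0,0,0],"jaw":1},{"dp":[1,-1,0],"rotation":[0,0,0],"jaw":1},{"dp":[1,-1,0],"rotation":[0,0,0],"jaw":1}]'
```

```text
time: 1.0
ee_pos: [0.3474, -0.3556, 0.3276]
eef_rot: [0.973, 0.23, 0.0, 0.0]
ft_force: [0.5, -0.3, 1.1]
width: 0.0871
grip_force: 0.0
time: 1.62
ee_pos: [0.415, -0.1521, 0.328]
eef_rot: [0.972, 0.234, 0.0, 0.0]
ft_force: [0.0, -0.8, -0.8]
width: 0.0869
grip_force: 0.0
time: 2.25
ee_pos: [0.481, 0.0486, 0.3275]
eef_rot: [0.972, 0.233, 0.0, -0.001]
ft_force: [0.1, -0.5, 0.0]
width: 0.0866
grip_force: 0.0
```

```bash
python3 -m pendant '[{"dp":[0.3,-0.3,0],"rotation":[0,0,0],"jaw":1},{"dp":[0.63,-0.62,0.1],"rotation":[0,0,0],"jaw":1},{"dp":[0.63,-0.62,0.5],"rotation":[0,0,0],"jaw":1},{"dp":[0.63,-0.62,0.9],"rotation":[0,0,0],"jaw":1},{"dp":[0.63,-0.62,1],"rotation":[0,0,0],"jaw":1},{"dp":[0.63,-0.62,1],"rotation":[0,0,0],"jaw":1}]'
python3 - <<'E'
from h import *
a=shot('top');b=shot('side')
A=cv2.resize(a['image'][170:270,200:300],(500,500),interpolation=2);B=cv2.resize(b['image'][180:320,220:360],(500,500)[:2],interpolation=2)
B=cv2.resize(B,(300,300));A=cv2.resize(A,(500,500));B=cv2.copyMakeBorder(B,0,200,0,0,0)
cv2.imwrite('pics/near.png',np.hstack([A,B])[:,:,::-1]); print(r.read_state()['ee_pos'])
E
```

```text
time: 3.0
ee_pos: [0.524, 0.1697, 0.1782]
eef_rot: [0.973, 0.23, -0.0, 0.0]
ft_force: [-0.6, 0.0, 1.0]
width: 0.0872
grip_force: 0.0
[0.52491272 0.17065924 0.18002932]
```

View pics/near.png

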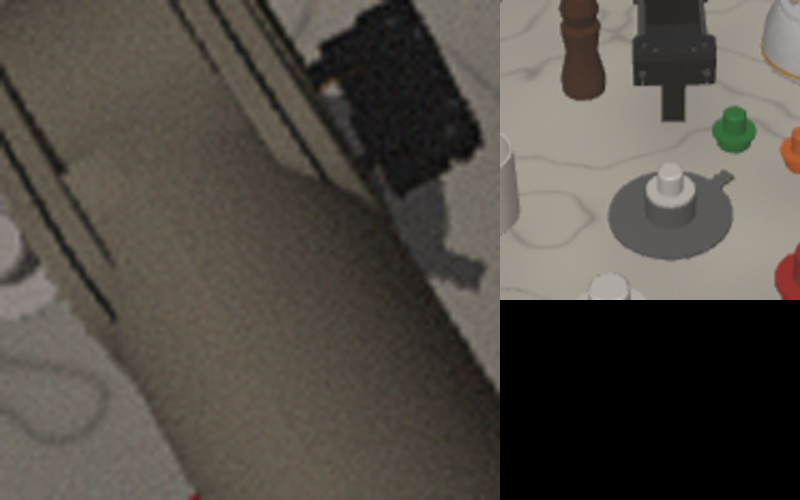

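The top view is blocked by the arm. The side view shows the open fingers straddling above the collar at (670,195). I descend with a small correction.

```bash
python3 -m pendant '[{"dp":[0.01,-0.025,0.2],"rotation":[0,0,0],"jaw":1},{"dp":[0.01,-0.025,0.4],"rotation":[0,0,0],"jaw":1},{"dp":[0.01,-0.025,0.6],"rotation":[0,0,0],"jaw":1},{"dp":[0.01,-0.025,0.75],"rotation":[0,0,0],"jaw":1},{"dp":[0.01,-0.025,0.8],"rotation":[0,0,0],"jaw":1},{"dp":[0.01,-0.025,0.8],"rotation":[0,0,0],"jaw":1}]'
python3 - <<'E'
from h import *
p=[]
for i in range(3):
    b=shot('side');p.append(r.read_state()['ee_pos'])
print(np.mean(p,0))
B=cv2.resize(b['image'][200:300,230:370],(700,500),interpolation=2);cv2.imwrite('pics/near2.png',B[:,:,::-1])
E
```

```text
time: 3.85
ee_pos: [0.5241, 0.1749, 0.0588]
eef_rot: [0.973, 0.23, 0.001, 0.0]
ft_force: [0.2, -0.3, 0.5]
width: 0.087
grip_force: 0.0
[0.52416322 0.17503883 0.05903532]
```

View pics/near2.png

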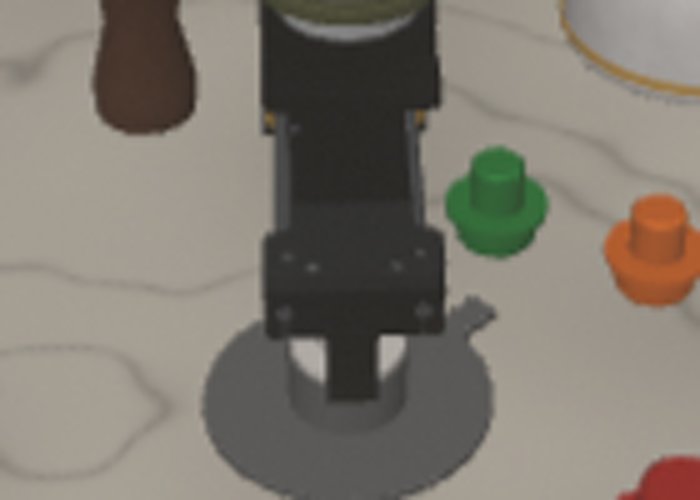

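The near finger is centred over the collar at (352,385). I go down 40 mm and close.

```bash
python3 -m pendant '[{"dp":[0,0,0.13],"rotation":[0,0,0],"jaw":1},{"dp":[0,0,0.22],"rotation":[0,0,0],"jaw":1},{"dp":[0,0,0.265],"rotation":[0,0,0],"jaw":1},{"dp":[0,0,0.265],"rotation":[0,0,0],"jaw":1},{"dp":[0,0,0.265],"rotation":[0,0,0],"jaw":0.6},{"dp":[0,0,0.265],"rotation":[0,0,0],"jaw":0.5},{"dp":[0,0,0.265],"rotation":[0,0,0],"jaw":0.4},{"dp":[0,0,0.265],"rotation":[0,0,0],"jaw":0.4}]' 30
python3 -m pendant '[{"dp":[0,0,0],"rotation":[0,0,0],"jaw":0.4},{"dp":[0,0,0],"rotation":[0,0,0],"jaw":0.4}]' 30
```

```text
time: 5.0
ee_pos: [0.5233, 0.1747, 0.018]
eef_rot: [0.973, 0.23, 0.0, 0.0]
ft_force: [0.4, -0.5, 1.9]
width: 0.0568
grip_force: 30.0
time: 5.25
ee_pos: [0.5233, 0.1747, 0.018]
eef_rot: [0.973, 0.23, 0.0, 0.0]
ft_force: [-0.0, -1.0, 1.9]
width: 0.0568
grip_force: 30.0
```

```bash
python3 -m pendant '[{"dp":[0,0,-0.04],"rotation":[0,0,0],"jaw":0.4},{"dp":[0,0,-0.12],"rotation":[0,0,0],"jaw":0.4},{"dp":[0,0,-0.28],"rotation":[0,0,0],"jaw":0.4},{"dp":[0,0,-0.46],"rotation":[0,0,0],"jaw":0.4},{"dp":[0,0,-0.64],"rotation":[0,0,0],"jaw":0.4},{"dp":[0,0,-0.82],"rotation":[0,0,0],"jaw":0.4},{"dp":[0,0,-0.95],"rotation":[0,0,0],"jaw":0.4},{"dp":[0,0,-1],"rotation":[0,0,0],"jaw":0.4}]'
python3 -m pendant '[{"dp":[0,0,-0.15],"rotation":[0,0,0],"jaw":0.4},{"dp":[0,0,-0.35],"rotation":[0,0,0],"jaw":0.4},{"dp":[0,0,-0.55],"rotation":[0,0,0],"jaw":0.4},{"dp":[0,0,-0.68],"rotation":[0,0,0],"jaw":0.4},{"dp":[0,0,-0.7],"rotation":[0,0,0],"jaw":0.4},{"dp":[0,0,-0.7],"rotation":[0,0,0],"jaw":0.4}]'
```

```text
time: 6.25
ee_pos: [0.5235, 0.175, 0.169]
eef_rot: [0.973, 0.23, 0.001, 0.0]
ft_force: [0.5, -0.2, -3.0]
width: 0.0561
grip_force: 30.0
time: 7.0
ee_pos: [0.5228, 0.1746, 0.2717]
eef_rot: [0.973, 0.23, -0.001, 0.0]
ft_force: [-0.1, -0.7, -2.7]
width: 0.0567
grip_force: 30.0
```

```bash
python3 -m pendant '[{"dp":[-0.03,0.05,0],"rotation":[0,0,0],"jaw":0.4},{"dp":[-0.1,0.15,0],"rotation":[0,0,0],"jaw":0.4},{"dp":[-0.2,0.3,0],"rotation":[0,0,0],"jaw":0.4},{"dp":[-0.31,0.45,0],"rotation":[0,0,0],"jaw":0.4},{"dp":[-0.41,0.6,0],"rotation":[0,0,0],"jaw":0.4},{"dp":[-0.51,0.75,0],"rotation":[0,0,0],"jaw":0.4},{"dp":[-0.62,0.9,0],"rotation":[0,0,0],"jaw":0.4},{"dp":[-0.69,1,0],"rotation":[0,0,0],"jaw":0.4}]'
python3 -m pendant '[{"dp":[-0.1,0.15,0],"rotation":[0,0,0],"jaw":0.4},{"dp":[-0.2,0.3,0],"rotation":[0,0,0],"jaw":0.4},{"dp":[-0.31,0.45,0],"rotation":[0,0,0],"jaw":0.4},{"dp":[-0.41,0.6,0],"rotation":[0,0,0],"jaw":0.4},{"dp":[-0.51,0.75,0],"rotation":[0,0,0],"jaw":0.4},{"dp":[-0.6,0.9,0],"rotation":[0,0,0],"jaw":0.4},{"dp":[-0.66,0.98,0],"rotation":[0,0,0],"jaw":0.4},{"dp":[-0.69,1,0],"rotation":[0,0,0],"jaw":0.4}]'
cat > meas.py <<'E'
from h import *
from scipy.optimize import least_squares as LS
p=[];b=shot('side');a=shot('top')
s=r.read_state();e=s['ee_pos'];print(e,s['ft_force'])
# plate outer circle: points near the plate-top height, held lid origin = tcp z - .018
for n,c in(('side',b),('top',a)):
    P=cloud(c).reshape(-1,3); z0=e[2]-.018
    R=np.hypot(P[:,0]-e[0],P[:,1]-e[1])
    q=P[(R<.076)&(R>.035)&(abs(P[:,2]-z0-.015)<.004)]
    t=P[(R<.097)&(R>.076)&(abs(P[:,2]-z0-.015)<.008)&(P[:,1]<e[1]-.05)]
    if len(t): print(n,'tongue ang',np.degrees(np.arctan2(t[:,1]-e[1],t[:,0]-e[0])).mean(),len(t))
    near=np.hypot(P[:,0]-.47,P[:,1]+.203)
    q=P[(near<.073)&(near>.058)&(abs(P[:,2]-.19)<.006)]
    if len(q)>20:
        f=LS(lambda s:np.hypot(q[:,0]-s[0],q[:,1]-s[1])-.065,[.47,-.203],loss='soft_l1',f_scale=.001).x;print(n,'rim',f,len(q))
import sys
f=sys.argv[1]; x,y=np.int32(proj(b,[.47,-.2,.22]))
B=cv2.resize(b['image'][max(y-70,0):y+70,x-90:x+90],(771,600),interpolation=2);cv2.imwrite('pics/'+f,B[:,:,::-1]);print('crop',x-90,y-70)
E
python3 meas.py over.png
```

```text
time: 8.0
ee_pos: [0.4971, -0.0079, 0.272]
eef_rot: [0.973, 0.229, -0.001, 0.0]
ft_force: [-0.1, -0.1, -2.8]
width: 0.0565
grip_force: 30.0
time: 9.0
ee_pos: [0.4721, -0.1868, 0.2723]
eef_rot: [0.973, 0.23, -0.0, -0.0]
ft_force: [0.6, 0.3, -2.7]
width: 0.0567
grip_force: 30.0
[ 0.47230056 -0.18598926  0.27262605] [-0.07476949  0.17139139 -3.37967549]
side tongue ang -111.22929672979357 18
side rim [ 0.47281482 -0.19859475] 208
crop 286 68
```

View pics/over.png

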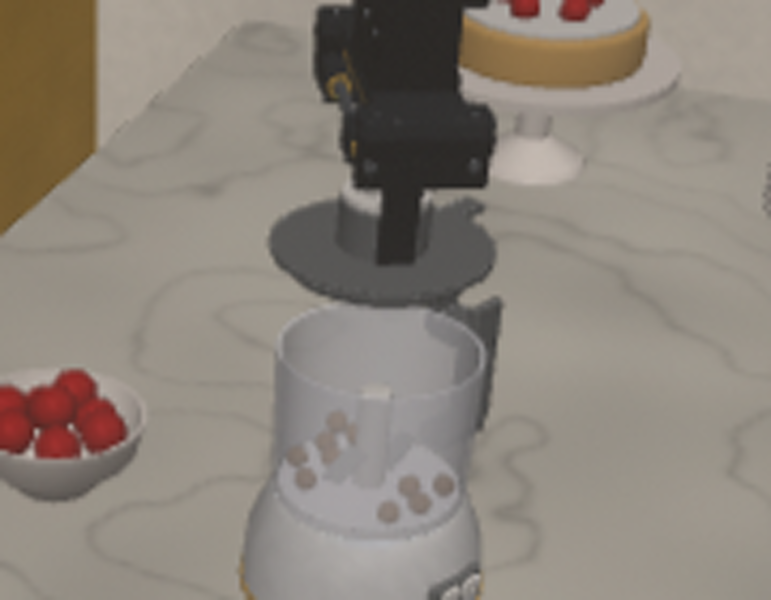

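The lid hangs level above the bowl with the tongue pointing to the handle. The rim's extremes are at x≈275 and 487. I compare these with the projected rim circle.

```bash
python3 - <<'E'
from h import *
from scipy.optimize import least_squares as LS
t=np.linspace(0,2*np.pi,400); circ=np.c_[np.cos(t),np.sin(t),0*t]*.067
a=shot('top');b=shot('side')
def ext(c,s): 
    q=np.array([proj(c,[s[0],s[1],.19]+p) for p in circ]); return np.r_[q.min(0),q.max(0)]
src=lambda x,y,x0,y0,s:((x+.5)/s-.5+x0,(y+.5)/s-.5+y0)
T=np.r_[src(135,138,360,175,6),src(491,473,360,175,6)]
S=np.r_[src(275,303,286,68,4.2845),src(487,398,286,68,4.2845)]
for n,c,m in(('top',a,T),('side',b,S)):
    f=LS(lambda s:ext(c,s)-m,[.47,-.203]); print(n,f.x,f.fun.round(2))
# verify with the known lid pose: plate extremes in side image (dark grey mask) vs TCP
e=r.read_state()['ee_pos'];z=e[2]-.018+.012
circ=circ*.069/.067
x,y=np.int32(proj(b,[e[0],e[1],z]))
g=b['image'].astype(int).mean(2); m=(g<95); row=m[y-12:y+14,x-45:x+45]
xs=np.nonzero(row.any(0))[0]+x-45; 
q=np.array([proj(b,[e[0],e[1],z]+p) for p in circ]);print('lid proj',q.min(0),q.max(0))
# lid seen in crop: left 269,right 496, bottom 303
print(src(269,0,286,68,4.2845)[0],src(496,303,286,68,4.2845))
E
```

```text
top [ 0.47206386 -0.19751979] [ 1.33 -0.39 -1.32  0.39]
side [ 0.47247652 -0.19571717] [-0.07 -0.72  0.07  0.6 ]
lid proj [349.03875762 113.52764528] [402.22944538 136.49619628]
348.40115532734274 (401.382833469483, 138.33673707550471)
```

```bash
python3 - <<'E'
from h import *
from scipy.optimize import least_squares as LS
a=shot('top');b=shot('side'); out=[]
for n,c in(('top',a),('side',b)):
    im=cv2.imread(f'pics/{n}0.png',0)
    th=cv2.morphologyEx(im,cv2.MORPH_TOPHAT,np.ones((5,5))).astype(float)
    v,u=np.mgrid[0:400,0:640]; K=c['mtx']
    d=np.stack([(u-K[0,2])/K[0,0],(v-K[1,2])/K[1,1],np.ones(u.shape)],-1)@c['T'][:3,:3].T; o=c['T'][:3,3]
    W=o+d*((.19-o[2])/d[...,2])[...,None]
    R=np.hypot(W[...,0]-.471,W[...,1]+.201); k=(R>.052)&(R<.078)
    for thr in(8,14,20):
        m=k&(th>thr); q=W[m]; w=np.sqrt(th[m])
        for rr in(.065,None):
            fn=(lambda s:np.hypot(q[:,0]-s[0],q[:,1]-s[1])-s[2]) if rr is None else (lambda s:np.hypot(q[:,0]-s[0],q[:,1]-s[1])-rr)
            f=LS(lambda s:w*fn(s),[.471,-.201,.065][:3 if rr is None else 2],loss='cauchy',f_scale=.004)
            print(n,thr,len(q),f.x.round(4),'mad',np.median(abs(fn(f.x))).round(4))
    x,y=np.int32(proj(c,[.471,-.21,.19])); t=im[y-40:y+40,x-50:x+60].copy()
    t=cv2.cvtColor(cv2.resize(t,None,fx=5,fy=5,interpolation=2),8)
    for cc,colr in(((.471,-.203),(0,0,255)),((.472,-.197),(0,255,0))):
        for RR in (.067,):
            for A in np.linspace(0,6.28,90):
                p=proj(c,[cc[0]+RR*np.cos(A),cc[1]+RR*np.sin(A),.19]); cv2.circle(t,tuple(int(i) for i in (p-[x-50,y-40]+.5)*5),1,colr,-1)
    out.append(t)
cv2.imwrite('pics/rim.png',cv2.resize(np.vstack(out),None,fx=.75,fy=.75))
E
```

```text
top 8 621 [ 0.4724 -0.2009] mad 0.0033
top 8 621 [ 0.4723 -0.2009  0.0651] mad 0.0032
top 14 396 [ 0.4722 -0.2008] mad 0.0021
top 14 396 [ 0.4722 -0.2008  0.0648] mad 0.002
top 20 260 [ 0.4723 -0.2009] mad 0.0017
top 20 260 [ 0.4723 -0.2008  0.0645] mad 0.0018
side 8 82 [ 0.473  -0.1957] mad 0.0011
side 8 82 [ 0.473  -0.1966  0.064 ] mad 0.001
side 14 40 [ 0.4732 -0.1953] mad 0.0007
side 14 40 [ 0.4729 -0.1967  0.0639] mad 0.0006
side 20 15 [ 0.4733 -0.1951] mad 0.0004
side 20 15 [ 0.473  -0.1958  0.0644] mad 0.0003
```

View pics/rim.png

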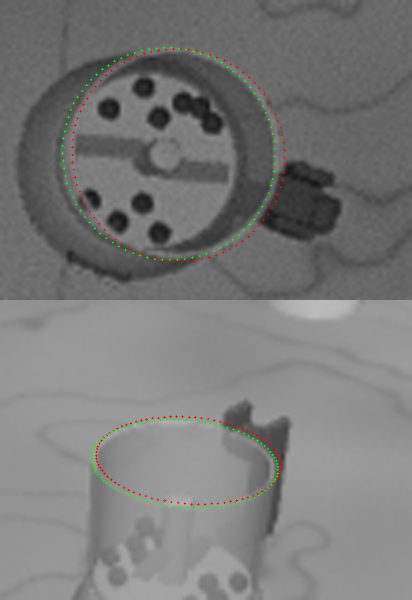

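```bash
python3 -m pendant '[{"dp":[-0.04,0.08,0],"rotation":[0,0,0.003],"jaw":0.4},{"dp":[-0.04,0.08,0.06],"rotation":[0,0,0.003],"jaw":0.4},{"dp":[-0.04,0.08,0.14],"rotation":[0,0,0.003],"jaw":0.4},{"dp":[-0.04,0.08,0.23],"rotation":[0,0,0.003],"jaw":0.4},{"dp":[-0.04,0.08,0.31],"rotation":[0,0,0.003],"jaw":0.4},{"dp":[-0.04,0.08,0.35],"rotation":[0,0,0.003],"jaw":0.4},{"dp":[-0.04,0.08,0.35],"rotation":[0,0,0.003],"jaw":0.4}]'
python3 meas.py near3.png
```

```text
time: 10.18
ee_pos: [0.4725, -0.1995, 0.2199]
eef_rot: [0.975, 0.221, -0.0, -0.0]
ft_force: [0.8, 0.2, -2.7]
width: 0.0568
grip_force: 30.0
[ 0.47285021 -0.19964229  0.22068557] [ 0.5030542   0.19438889 -2.56754314]
side tongue ang -113.22217723391034 17
side rim [ 0.47335592 -0.19882338] 118
crop 286 68
```

View pics/near3.png

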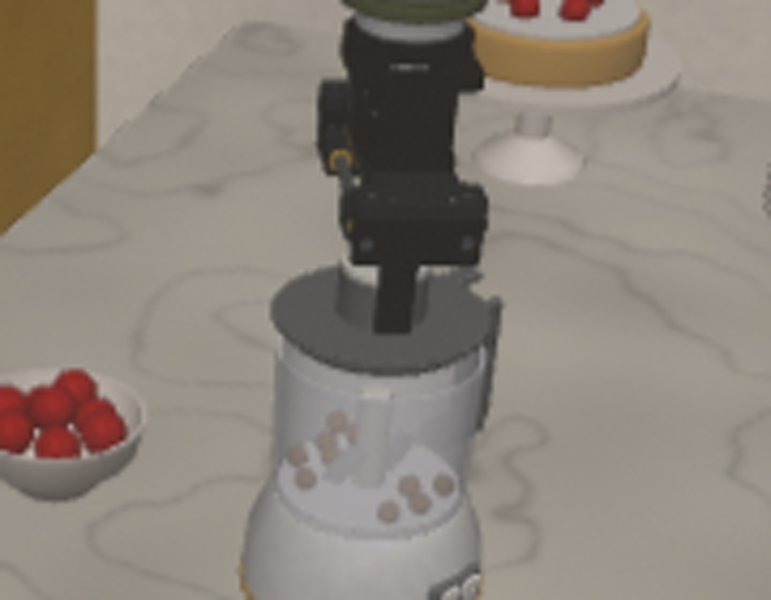

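Seen from the side, the lid is centred over the bowl once perspective is allowed for (lid 271–498, bowl 275–487), and the tongue at (480,275) is over the handle. I lower gently and watch the force.

```bash
python3 -m pendant '[{"dp":[0,0,0.03],"rotation":[0,0,0],"jaw":0.4},{"dp":[0,0,0.06],"rotation":[0,0,0],"jaw":0.4},{"dp":[0,0,0.08],"rotation":[0,0,0],"jaw":0.4},{"dp":[0,0,0.1],"rotation":[0,0,0],"jaw":0.4},{"dp":[0,0,0.1],"rotation":[0,0,0],"jaw":0.4}]'
python3 -m pendant '[{"dp":[0,0,0.01],"rotation":[0,0,0],"jaw":0.4},{"dp":[0,0,0.02],"rotation":[0,0,0],"jaw":0.4},{"dp":[0,0,0.02],"rotation":[0,0,0],"jaw":0.4}]'
```

```text
time: 10.9
ee_pos: [0.4725, -0.1997, 0.2052]
eef_rot: [0.975, 0.221, -0.0, 0.0]
ft_force: [0.2, -1.0, -2.8]
width: 0.0565
grip_force: 30.0
time: 11.28
ee_pos: [0.4726, -0.2003, 0.2026]
eef_rot: [0.975, 0.221, 0.0, 0.001]
ft_force: [-2.1, -4.3, 1.9]
width: 0.0564
grip_force: 30.0
```

The rim contact pushes towards (-x,-y), so I shift about 2 mm that way and continue.

```bash
python3 -m pendant '[{"dp":[-0.006,0.004,0],"rotation":[0,0,0],"jaw":0.4},{"dp":[-0.012,0.009,0],"rotation":[0,0,0],"jaw":0.4},{"dp":[-0.012,0.009,0],"rotation":[0,0,0],"jaw":0.4}]'
python3 -m pendant '[{"dp":[0,0,0.01],"rotation":[0,0,0],"jaw":0.4},{"dp":[0,0,0.01],"rotation":[0,0,0],"jaw":0.4}]'
```

```text
time: 11.65
ee_pos: [0.4715, -0.2011, 0.2019]
eef_rot: [0.975, 0.221, -0.0, -0.0]
ft_force: [0.5, 0.8, -2.8]
width: 0.0566
grip_force: 30.0
time: 11.9
ee_pos: [0.4715, -0.2014, 0.2005]
eef_rot: [0.975, 0.221, -0.0, -0.0]
ft_force: [0.8, 0.1, -2.9]
width: 0.0565
grip_force: 30.0
```

Free now, so I keep lowering in small steps.

```bash
for i in 1 2; do python3 -m pendant '[{"dp":[0,0,0.007],"rotation":[0,0,0],"jaw":0.4},{"dp":[0,0,0.007],"rotation":[0,0,0],"jaw":0.4}]' | sed -n 1,4p; done
```

```text
time: 12.15
ee_pos: [0.4715, -0.2015, 0.1997]
eef_rot: [0.975, 0.221, -0.0, -0.0]
ft_force: [0.4, 0.5, -2.9]
time: 12.4
ee_pos: [0.4717, -0.2015, 0.1988]
eef_rot: [0.975, 0.221, 0.0, 0.0]
ft_force: [1.0, -0.0, -2.0]
```

```bash
python3 -m pendant '[{"dp":[0,0,0.007],"rotation":[0,0,0],"jaw":0.4},{"dp":[0,0,0.007],"rotation":[0,0,0],"jaw":0.4}]'
```

```text
time: 12.65
ee_pos: [0.4717, -0.2018, 0.1981]
eef_rot: [0.975, 0.221, 0.0, 0.0]
ft_force: [-1.0, -0.2, 3.2]
width: 0.0567
grip_force: 30.0
```

Vertical contact at the expected seated height. I release, rise 40 mm and check.

```bash
python3 -m pendant '[{"dp":[0,0,0],"rotation":[0,0,0],"jaw":0.75},{"dp":[0,0,0],"rotation":[0,0,0],"jaw":0.9},{"dp":[0,0,0],"rotation":[0,0,0],"jaw":1},{"dp":[0,0,0],"rotation":[0,0,0],"jaw":1},{"dp":[0,0,-0.1],"rotation":[0,0,0],"jaw":1},{"dp":[0,0,-0.25],"rotation":[0,0,0],"jaw":1},{"dp":[0,0,-0.36],"rotation":[0,0,0],"jaw":1},{"dp":[0,0,-0.36],"rotation":[0,0,0],"jaw":1}]'
python3 meas.py seated.png; python3 - <<'E'
from h import *
for n in('side','top'):
    P=cloud(shot(n)).reshape(-1,3);R=np.hypot(P[:,0]-.4716,P[:,1]+.2016)
    q=P[(R<.066)&(R>.032)&(P[:,2]>.185)&(P[:,2]<.206)]
    if len(q)<20: continue
    print(n,len(q),np.linalg.lstsq(np.c_[q[:,:2]-[.4716,-.2016],np.ones(len(q))],q[:,2],rcond=None)[0])
E
```

```text
time: 13.65
ee_pos: [0.4723, -0.2018, 0.2533]
eef_rot: [0.975, 0.221, 0.001, 0.001]
ft_force: [-1.5, 0.6, -0.2]
width: 0.087
grip_force: 0.0
[ 0.47144114 -0.2015783   0.25134233] [ 0.81636328  0.2340159  -0.5873163 ]
side rim [ 0.47123164 -0.20055786] 357
top rim [ 0.47108959 -0.20261461] 199
crop 286 68
side 558 [ 0.00271081 -0.00253972  0.19357191]
top 452 [-0.00159796  0.0021433   0.19550449]
```

View pics/seated.png

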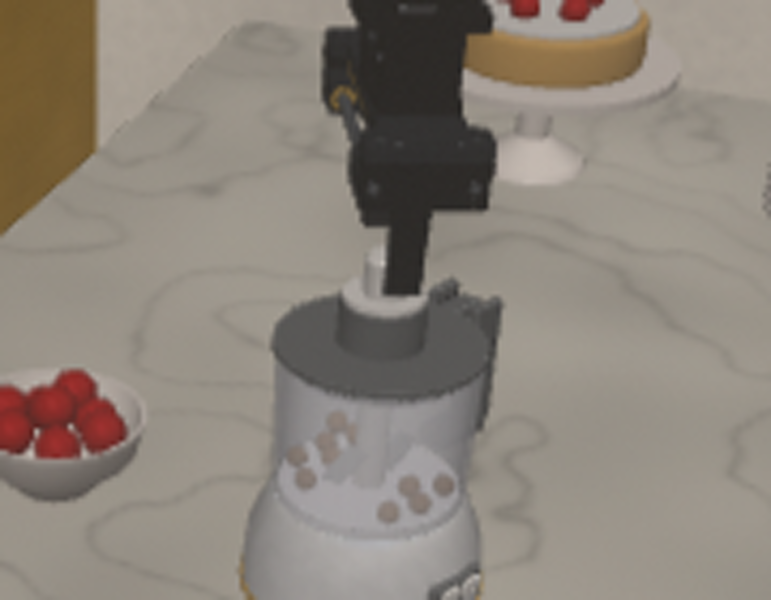

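The lid lies flat on the rim: fitted tilt is about 0.2°, plate top at z≈0.195, with the tongue between the cheeks at (450,295). Next is the knob grip, 19 mm lower.

```bash
python3 -m pendant '[{"dp":[0,0,0.06],"rotation":[0,0,0],"jaw":1},{"dp":[0,0,0.127],"rotation":[0,0,0],"jaw":1},{"dp":[0,0,0.127],"rotation":[0,0,0],"jaw":0.7},{"dp":[0,0,0.127],"rotation":[0,0,0],"jaw":0.45},{"dp":[0,0,0.127],"rotation":[0,0,0],"jaw":0.35},{"dp":[0,0,0.127],"rotation":[0,0,0],"jaw":0.2},{"dp":[0,0,0.127],"rotation":[0,0,0],"jaw":0.15},{"dp":[0,0,0.127],"rotation":[0,0,0],"jaw":0.15}]' 15
python3 -m pendant '[{"dp":[0,0,0],"rotation":[0,0,0],"jaw":0.15},{"dp":[0,0,0],"rotation":[0,0,0],"jaw":0.15}]'
```

```text
time: 14.85
ee_pos: [0.4716, -0.2016, 0.2327]
eef_rot: [0.975, 0.221, 0.0, 0.0]
ft_force: [-0.4, 0.4, -0.4]
width: 0.0346
grip_force: 0.0
time: 15.1
ee_pos: [0.4716, -0.2016, 0.2327]
eef_rot: [0.975, 0.221, 0.0, 0.0]
ft_force: [0.1, 0.2, 0.9]
width: 0.0275
grip_force: 15.0
```

Gripped at 27.5 mm. I lift slowly.

```bash
python3 -m pendant '[{"dp":[0,0,-0.02],"rotation":[0,0,0],"jaw":0.15},{"dp":[0,0,-0.06],"rotation":[0,0,0],"jaw":0.15},{"dp":[0,0,-0.11],"rotation":[0,0,0],"jaw":0.15},{"dp":[0,0,-0.17],"rotation":[0,0,0],"jaw":0.15},{"dp":[0,0,-0.26],"rotation":[0,0,0],"jaw":0.15},{"dp":[0,0,-0.36],"rotation":[0,0,0],"jaw":0.15},{"dp":[0,0,-0.5],"rotation":[0,0,0],"jaw":0.15},{"dp":[0,0,-0.62],"rotation":[0,0,0],"jaw":0.15}]'
python3 -m pendant '[{"dp":[0,0,-0.1],"rotation":[0,0,0],"jaw":0.15},{"dp":[0,0,-0.2],"rotation":[0,0,0],"jaw":0.15},{"dp":[0,0,-0.25],"rotation":[0,0,0],"jaw":0.15},{"dp":[0,0,-0.25],"rotation":[0,0,0],"jaw":0.15},{"dp":[0,0,-0.25],"rotation":[0,0,0],"jaw":0.15}]'
python3 meas.py end.png; python3 - <<'E'
from h import *
for n in('side','top'):
    P=cloud(shot(n)).reshape(-1,3);R=np.hypot(P[:,0]-.4716,P[:,1]+.2016)
    q=P[(R<.066)&(R>.032)&(P[:,2]>.185)&(P[:,2]<.206)]
    if len(q)>20: print(n,len(q),np.linalg.lstsq(np.c_[q[:,:2]-[.4716,-.2016],np.ones(len(q))],q[:,2],rcond=None)[0])
E
```

```text
time: 16.1
ee_pos: [0.4717, -0.2016, 0.3272]
eef_rot: [0.975, 0.221, 0.0, 0.0]
ft_force: [0.6, 0.2, -0.2]
width: 0.0275
grip_force: 15.0
time: 16.73
ee_pos: [0.4714, -0.2016, 0.3625]
eef_rot: [0.975, 0.221, -0.0, -0.0]
ft_force: [0.5, 0.6, -1.7]
width: 0.0276
grip_force: 15.0
[ 0.47138435 -0.20154655  0.36255171] [ 0.06720217 -0.5304224  -0.70786443]
side rim [ 0.47176452 -0.20035207] 360
top rim [ 0.4713898  -0.20258798] 288
crop 286 68
side 550 [ 0.008488   -0.0048232   0.19365185]
top 558 [-0.00101384 -0.002454    0.1957305 ]
```

View pics/end.png

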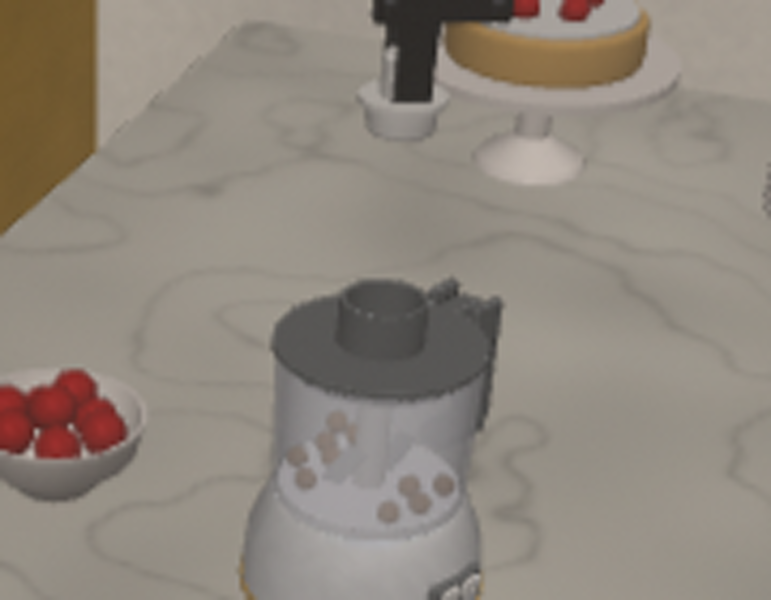

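The cap is held at (403,105), about 11 cm above the open collar at (385,310), and the lid is still flat on the rim.

```bash
python3 -c "from bench import r; print(r.close_job())"
```

```text
the job is handed in; nothing more can be done
None
```

I've handed the job in at about 17 s: the lid lies flat on the bowl with its tongue in the handle slot, and the feed cap is held in the gripper about 11 cm above it.

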